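# Sort the microscope optics back into their wooden trays

### The arm

A 6-joint arm with a two-finger parallel gripper is mounted at the origin on the work surface. World frame = base frame: x ahead of the robot, y to its left, z up, the work surface at z = 0. Lengths are in m, angles in rad, forces in N, time in s.
With the tool pointing down it reaches from about 0.275 to 0.75 m from the base axis. Payload 10.2 kg.
Tool frame: the origin (TCP) lies between the finger pads; the fingertips stand 22 mm ahead of it and the grasp point (between the pads) lies 3 mm ahead of it (env.tip_reach is the distance from the TCP to the fingertips, in m); z points along the fingers, y is the line along which they close (so a half turn about z gives the same grasp; the last joint's range is limited). The gripper opens to 88 mm and grips with 3 to 60 N. Pads are 18 mm wide; open, the fingers measure 123 mm over their backs; the gripper's body (75 mm by 187 mm) begins 45 mm behind the grasp point.
Start: joints at [-1.416, 0.313, 1.498, -0, 1.331, -0.223], TCP at [0.194, -0.488, 0.261] pointing down, gripper open.
Joint ranges: [-2.94, 2.94], [-0.97, 2.17], [0.19, 2.56], [-1.23, 4.37], [0.02, 3.11], [-2.88, 2.88]. Speed limits (rad/s): [2.39, 2.39, 3.01, 3.14, 3.14, 3.14].

### API

Orientations are given as a unit quaternion [x, y, z, w].
In Python, from rig import env, viewer gives the robot as it stands. The module is installed in compiled form; this text tells all that it offers. Calls block until the motion is done:
- env.reach(position, orientation): joint-space move of the TCP to a pose.
- env.move_l(position, rate=0.15, orientation=None, contact_N=None): straight line of the TCP; orientation=None keeps the orientation; rate is the mean speed in m/s. With contact_N (N) it stops when the force on the tool has changed by that much, and returns True; else False.
- env.goto_joints(angles): joint-space move.
- env.command_gripper(opening, grasp_force=None): finger opening in m; grasp_force is the grip in N (None keeps the last); returns when the fingers have stopped.
- env.wait(seconds).
- env.inverse_kinematics(position, orientation): joint angles nearest the present ones, or None.
- viewer.read_camera(name): name is "scene" or "side" or "wrist"; returns (picture, depth): 480x640x3 uint8, red, green, blue; 480x640 float32, m along the optical axis (not along the pixel's ray), 0 where there is no reading.
- viewer.camera_model(name): a dict with "vfov" (degrees; the focal length in pixels is half the picture's height over the tangent of half this angle, whatever the lens; pixels are square), "cx", "cy" (the principal point, pixels), "k1" (the pictures are not rectified: a ray, as slopes to the right and down, at radius r is drawn at 1 + k1 r^2 times it, then the intrinsics apply), "R" (3x3) and "t" (3): a world point X has camera coordinates R X + t; the wrist camera has in their place "mount" (4x4, takes a point from camera to tool coordinates, whose origin is the TCP and whose axes are the flange's). Camera axes: x right, y down, z forward; pixel columns grow to the right and rows downward; lengths in m; the calibration is good to about 2 mm. A picture is of the moment at which its call begins: read the wrist's pose just before it. camera_model takes no time and is no camera call.
A pose or a line that the arm cannot do raises env.IKError and nothing moves.
- env.sign_off(): hands the job in; it is judged then, once.
Readings, each from a call of its own:
- env.read_time(): time.
- env.read_joints(): joint angles.
- env.read_joint_vel(): joint speeds.
- env.read_effort(): joint torques, N m.
- env.read_ee_pos(): TCP position.
- env.read_ee_rot(): TCP orientation.
- env.read_force(): force on the tool from outside, world axes, zero at the start.
- env.read_wrist_torque(): the same for the moment, N m.
- env.read_width(): finger opening in m.
- env.read_finger_force(): force on a finger pad.
Only numpy, scipy, OpenCV 4.12 (cv2) and the standard library are available. Lean on these libraries where they do the work, as an engineer would, in place of code of your own. Each camera call takes 0.05 s, during which the arm holds its last target. There are 200 camera calls.

### The job

Tidy the loose optics at the microscopy table: stand both steel objectives in the undivided square wooden tray, one eyepiece in each of the two bays of the long wooden tray, and the drum-shaped loupe in the round wooden dish. Set each one upright, the same way up as it stands now, flat on the floor of its tray, and leave the mineral specimen and the white lens case where they are.

Things in the scene. Friction and masses are not known exactly. Their poses are not given: they have to be found in the camera images.
- objective_short: Microscope objective, a bright steel barrel 26 mm in diameter with thin black bands, standing nose up on a 24 mm wide foot; the straight barrel runs from 5 mm to 38 mm above its foot, then a cone narrows to a 12 mm wide flat nose with a small lens. 48 mm tall in all, about 90 g. Its origin is the centre of its underside, its z axis points up along its axis of revolution (yaw does not matter). The shorter of the two objectives.
- objective_long: Microscope objective, a bright steel barrel 26 mm in diameter with thin black bands, standing nose up on a 24 mm wide foot; the straight barrel runs from 5 mm to 50 mm above its foot, then a cone narrows to a 12 mm wide flat nose with a small lens. 60 mm tall in all, about 90 g. Its origin is the centre of its underside, its z axis points up along its axis of revolution (yaw does not matter). The longer of the two objectives.
- eyepiece_a: Microscope eyepiece, standing on its wide eye end: a black head 38 mm in diameter and 14 mm high, from which a straight steel tube 25 mm in diameter rises to 52 mm above the underside; its open end shows a lens in a black ring. About 70 g. Its origin is the centre of its underside, its z axis points up along its axis of revolution (yaw does not matter). The two eyepieces are alike and either may go in either bay.
- eyepiece_b: Microscope eyepiece, standing on its wide eye end: a black head 38 mm in diameter and 14 mm high, from which a straight steel tube 25 mm in diameter rises to 52 mm above the underside; its open end shows a lens in a black ring. About 70 g. Its origin is the centre of its underside, its z axis points up along its axis of revolution (yaw does not matter). The two eyepieces are alike and either may go in either bay.
- loupe: Stand loupe (table magnifier): a plain straight black drum 44 mm in diameter and 42 mm tall with two thin steel bands and a wide lens, 37 mm across, facing up. About 80 g. Its origin is the centre of its underside, its z axis points up along its axis of revolution (yaw does not matter).
- square_tray: Low square wooden tray, fixed to the table, undivided: 110 x 110 mm outside, 100 x 100 mm inside, floor 5 mm thick, rim 14 mm above the table. Origin at the centre of its underside on the table, x and y along its sides, z up. For the objectives.
- long_tray: Low long wooden tray, fixed to the table, split by one low wall across the middle into two square bays: 80 mm (its x) by 155 mm (its y) outside, walls and divider 5 mm thick, each bay 70 x 70 mm inside, floor 5 mm thick, rim and divider 14 mm above the table. Origin at the centre of its underside on the table; the bays' centres lie at x = 0, y = +37.5 mm and y = -37.5 mm in its own frame. For the eyepieces.
- round_dish: Low round wooden dish, fixed to the table: 86 mm across outside, 76 mm inside, floor 5 mm thick, rim 14 mm above the table. Origin at the centre of its underside on the table, z up. For the loupe.
- mineral: Bystander, to be left alone: whitish mineral specimen on a dark wooden base 44 x 44 mm, about 40 mm tall, loose. Origin at the centre of its underside.
- lens_case: Bystander, to be left alone: closed white plastic lens case lying flat, 52 (its x) x 28 x 20 mm, loose. Origin at the centre of its underside. Nothing on the table among the optics and trays stands taller than 60 mm, and each optic has at least 25 mm of free table all round it.
There are look-alikes about, which are no part of the job. Leave any green, red or yellow look-alike of the eyepiece_b alone.

How it is judged:
At the end, for the whole second after the job is handed in: Upright within 0.15 rad, at rest on the tray floors: both objectives in the square tray within 42 mm of its middle along each side, one eyepiece in each bay of the long tray within about 20 mm of the bay's centre, the loupe within 20 mm of the round dish's centre (z of objective_short in the frame of square_tray between 0.001 and 0.009 m and angle between each of objective_short, objective_long, eyepiece_a, eyepiece_b, loupe's own z axis and vertical below 0.15 rad and linear speed of each of objective_short, objective_long, eyepiece_a, eyepiece_b, loupe below 0.02 m/s and angular speed of each of objective_short, objective_long, eyepiece_a, eyepiece_b, loupe below 0.3 rad/s and x of objective_short in the frame of square_tray between -0.042 and 0.042 m and y of objective_short in the frame of square_tray between -0.042 and 0.042 m and z of objective_long in the frame of square_tray between 0.001 and 0.009 m and x of objective_long in the frame of square_tray between -0.042 and 0.042 m and y of objective_long in the frame of square_tray between -0.042 and 0.042 m and z of eyepiece_a in the frame of long_tray between 0.001 and 0.009 m and x of eyepiece_a in the frame of long_tray between -0.02 and 0.02 m and z of eyepiece_b in the frame of long_tray between 0.001 and 0.009 m and x of eyepiece_b in the frame of long_tray between -0.02 and 0.02 m and ((y of eyepiece_a in the frame of long_tray between 0.018 and 0.057 m and y of eyepiece_b in the frame of long_tray between -0.057 and -0.018 m) or (y of eyepiece_a in the frame of long_tray between -0.057 and -0.018 m and y of eyepiece_b in the frame of long_tray between 0.018 and 0.057 m)) and z of loupe in the frame of round_dish between 0.001 and 0.009 m and horizontal distance between loupe and round_dish below 0.02 m); the robot touches nothing.
It fails at once if The mineral specimen or the lens case was shifted by more than 20 mm (distance of any of mineral, lens_case from where it was at the start of the episode above 0.02 m).
It also fails if it takes over 128 s, if anything falls off the work surface, if the arm or the gripper's body presses on something with over 40 N, if the wrist force passes 120 N, or if a joint passes its speed limit or range.

## Working session

There is one attempt and no reset: what is moved stays moved. The work goes in short steps, each a Python script; the robot and the scene stay as the last script left them, time stands still between calls to the robot, and variables do not carry over. Pictures are saved under pics/ and viewed, at most 14 in all, crops included, and the job is handed in when it is done.

```bash
ls; mkdir -p pics; python3 - <<'E'
from rig import env, viewer
import cv2,numpy as np
for n in ["scene","side","wrist"]:
    p,d=viewer.read_camera(n); np.savez(f"pics/{n}0.npz",p=p,d=d); cv2.imwrite(f"pics/{n}0.png",p[:,:,::-1])
    m=viewer.camera_model(n); print(n,{k:np.round(v,3).tolist() for k,v in m.items()}, (d>0).mean())
print(env.read_time(),env.read_ee_rot(),env.tip_reach)
E
```

```text
pics
scene {'vfov': 49.081, 'cx': 313.738, 'cy': 234.8, 'k1': -0.076, 'R': [[0.018, 1.0, 0.016], [0.757, -0.003, -0.653], [-0.653, 0.024, -0.757]], 't': [-0.01, -0.373, 1.302]} 0.996083984375
side {'vfov': 52.489, 'cx': 325.025, 'cy': 229.477, 'k1': 0.01, 'R': [[-0.799, -0.601, 0.019], [-0.423, 0.538, -0.729], [0.428, -0.591, -0.684]], 't': [0.403, 0.243, 0.703]} 0.9959798177083333
wrist {'vfov': 61.665, 'cx': 320.153, 'cy': 234.736, 'k1': -0.036, 'mount': [[0.0, -0.965, -0.261, 0.067], [1.0, 0.001, -0.001, -0.001], [0.001, -0.261, 0.965, -0.125], [0.0, 0.0, 0.0, 1.0]]} 0.99560546875
0.15 [ 9.82213376e-01  1.87767620e-01  1.93693196e-05 -4.52272428e-04] 0.022
```

View pics/scene0.png

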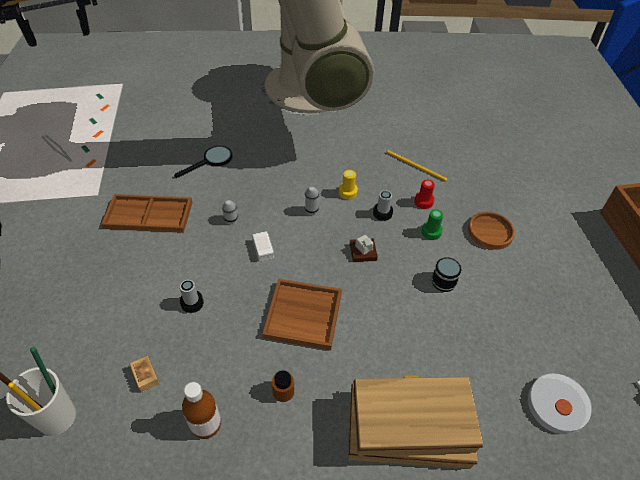

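View pics/side0.png

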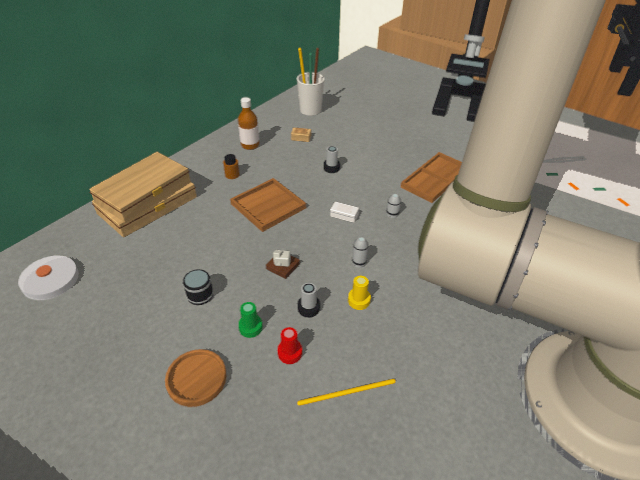

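Scene (pixels): objectives are at (230,211), which looks short, and (312,200), which looks long. Eyepieces are black and steel at (384,205) and (191,296), and the loupe is at (447,274). Trays: long (147,213), square (303,313), dish (491,230).

What could be mistaken for them: yellow (348,184), red (425,193) and green (434,224) eyepiece look-alikes, the amber jar (283,386) for the loupe, and the hand magnifier (218,155). Bystanders: mineral (363,248) and lens case (263,245). I choose the black and steel ones.

```bash
cat > h.py <<'E'
from rig import env, viewer
import cv2, numpy as np
from scipy.optimize import least_squares
from scipy.spatial.transform import Rotation as Rot
def cloud(n, p, d, T=None):
    """world points (480,640,3); T = camera-to-world 4x4 for the wrist"""
    m=viewer.camera_model(n); f=240/np.tan(np.radians(m["vfov"])/2)
    K=np.array([[f,0,m["cx"]],[0,f,m["cy"]],[0,0,1]])
    uv=np.stack(np.meshgrid(np.arange(640.),np.arange(480.)),-1).reshape(-1,1,2)
    s=cv2.undistortPoints(uv,K,np.array([m["k1"],0,0,0]))[:,0]
    c=np.c_[s,np.ones(len(s))]*d.reshape(-1,1)
    if T is None: w=(c-m["t"])@np.array(m["R"])
    else: w=c@T[:3,:3].T+T[:3,3]
    w[d.ravel()==0]=np.nan
    return w.reshape(480,640,3)
def circ(xy,r,c0):
    return least_squares(lambda c:np.hypot(*(xy-c).T)-r,c0,loss="soft_l1",f_scale=.002).x
def wrist():
    pos,q=env.read_ee_pos(),env.read_ee_rot()
    p,d=viewer.read_camera("wrist")
    T=np.eye(4);T[:3,:3]=Rot.from_quat(q).as_matrix();T[:3,3]=pos
    return p,cloud("wrist",p,d,T@np.array(viewer.camera_model("wrist")["mount"]))
E
python3 - <<'E'
from h import *
C={}
for n in ("scene","side"):
    z=np.load(f"pics/{n}0.npz"); C[n]=(z["p"],cloud(n,z["p"],z["d"]))
    print(n,"table z",np.nanmedian(C[n][1][150:300,100:400,2]))
# name: scene pix, radius, band
O=dict(obj1=((230,211),.013,.010,.036),obj2=((312,200),.013,.010,.036),eyeA=((384,205),.0125,.02,.05),eyeB=((191,296),.0125,.02,.05),loupe=((447,274),.022,.008,.038),mineral=((363,248),.03,.005,.04),case=((263,245),.02,.005,.02))
for k,((u,v),r,a,b) in O.items():
    c0=C["scene"][1][v-3:v+4,u-3:u+4].reshape(-1,3).mean(0)[:2]; 
    for n in C:
        w=C[n][1].reshape(-1,3); near=np.hypot(*(w[:,:2]-c0).T)<.04
        s=w[near&(w[:,2]>a)&(w[:,2]<b)]
        top=w[near][:,2]; zt=np.nanpercentile(top[top>.005],98); tp=w[near&(w[:,2]>zt-.004)]
        print(k,n,len(s),"circ",circ(s[:,:2],r,c0).round(4),"ztop",zt.round(4),"topmean",tp.mean(0)[:2].round(4))
for k,(u,v) in dict(long=(147,213),square=(303,313),dish=(491,230)).items():
    for n in C:
        p,w=C[n]; hsv=cv2.cvtColor(p,cv2.COLOR_RGB2HSV)
        m=((hsv[...,0]<16)&(hsv[...,1]>100)).astype(np.uint8)
        c0=C["scene"][1][v,u]
        m&=(np.hypot(w[...,0]-c0[0],w[...,1]-c0[1])<.12)
        rim=w[(m>0)&(w[...,2]>.011)&(w[...,2]<.02)][:,:2]; rim=rim[np.isfinite(rim).all(1)]
        rc=cv2.minAreaRect((rim*1000).astype(np.float32)); print(k,n,len(rim),np.round(rc[0],1),np.round(rc[1],1),round(rc[2],1),"floor",np.nanmedian(w[...,2][(m>0)]).round(4))
E
```

```text
scene table z 0.00019582860337935217
side table z 3.558223770190132e-05
obj1 scene 135 circ [ 0.4529 -0.158 ] ztop 0.0493 topmean [ 0.4553 -0.157 ]
obj1 side 132 circ [ 0.4516 -0.1569] ztop 0.0487 topmean [ 0.4506 -0.1537]
obj2 scene 135 circ [ 0.4301 -0.003 ] ztop 0.0608 topmean [ 0.4328 -0.0031]
obj2 side 147 circ [ 0.4291 -0.0025] ztop 0.0605 topmean [ 4.276e-01 -1.000e-04]
eyeA scene 152 circ [0.4379 0.1345] ztop 0.0541 topmean [0.4397 0.1344]
eyeA side 179 circ [0.4371 0.135 ] ztop 0.0538 topmean [0.4359 0.1363]
eyeB scene 178 circ [ 0.6433 -0.206 ] ztop 0.054 topmean [ 0.645  -0.2056]
eyeB side 128 circ [ 0.6418 -0.206 ] ztop 0.0535 topmean [ 0.6398 -0.2038]
loupe scene 279 circ [0.6011 0.2258] ztop 0.0447 topmean [0.6031 0.2251]
loupe side 318 circ [0.569  0.2474] ztop 0.0441 topmean [0.5995 0.228 ]
mineral scene 544 circ [0.5694 0.0808] ztop 0.0397 topmean [0.5416 0.0935]
mineral side 545 circ [0.5457 0.0771] ztop 0.039 topmean [0.5358 0.0961]
case scene 255 circ [ 0.5309 -0.0879] ztop 0.0225 topmean [ 0.5291 -0.0923]
case side 280 circ [ 0.5246 -0.0948] ztop 0.0219 topmean [ 0.5235 -0.0902]
long scene 658 [ 441.8 -316.8] [156.6  83.4] 86.1 floor 0.0056
long side 392 [ 438.8 -316.5] [160.8  81.8] 87.1 floor 0.0056
square scene 795 [667.6 -20.3] [110.5 112.6] 78.4 floor 0.0055
square side 453 [697.4 -24.5] [113.  179.9] 78.4 floor 0.0053
dish scene 305 [488.6 335.1] [84.1 84.9] 25.0 floor 0.0059
dish side 590 [486.1 337.3] [84.6 84.7] 27.5 floor 0.0056
```

```bash
python3 - <<'E'
from h import *
z=np.load("pics/scene0.npz"); p=z["p"]; w=cloud("scene",p,z["d"])
crop=cv2.resize(p[150:330,90:530],None,fx=1.8,fy=1.8,interpolation=cv2.INTER_CUBIC); cv2.imwrite("pics/crop1.png",crop[...,::-1])
q=w.reshape(-1,3)
for n,(a,b,c,d) in dict(sq=(.66,.80,-.09,.07),eyeB=(.66,.78,-.26,-.15),long=(.33,.56,-.42,-.22)).items():
    s=q[(q[:,0]>a)&(q[:,0]<b)&(q[:,1]>c)&(q[:,1]<d)]; i=np.nanargmax(s[:,2]); print(n,s[i].round(3))
for x,y in [(.4525,-.1575),(.4296,-.0028),(.4375,.1348),(.6425,-.206),(.6005,.226),(.667,-.02),(.44,-.317),(.4873,.336)]:
    for a in (np.pi/2,-np.pi/2):
        j=env.inverse_kinematics([x,y,.17],(Rot.from_euler('z',a)*Rot.from_euler('x',np.pi)).as_quat()); print(x,y,round(a,2),None if j is None else np.round(j,2))
E
```

```text
sq [ 0.798 -0.056  0.05 ]
eyeB [ 0.77  -0.26   0.024]
long [ 0.448 -0.24   0.018]
0.4525 -0.1575 1.57 [-0.58  0.31  1.76  0.    1.07 -0.58]
0.4525 -0.1575 -1.57 [-0.58  0.31  1.76 -0.    1.07  2.56]
0.4296 -0.0028 1.57 [-0.28  0.21  1.89  0.    1.04 -0.28]
0.4296 -0.0028 -1.57 [-0.28  0.21  1.89 -0.    1.04  2.86]
0.4375 0.1348 1.57 [ 0.04  0.27  1.82 -0.    1.06  0.04]
0.4375 0.1348 -1.57 None
0.6425 -0.206 1.57 [-0.48  0.72  1.1   0.    1.32 -0.48]
0.6425 -0.206 -1.57 [-0.48  0.72  1.1  -0.    1.32  2.66]
0.6005 0.226 1.57 [ 0.18  0.64  1.23 -0.    1.27  0.18]
0.6005 0.226 -1.57 None
0.667 -0.02 1.57 [-0.21  0.7   1.13  0.    1.31 -0.21]
0.667 -0.02 -1.57 None
0.44 -0.317 1.57 [-0.84  0.44  1.57  0.    1.14 -0.84]
0.44 -0.317 -1.57 [-0.84  0.44  1.57 -0.    1.14  2.3 ]
0.4873 0.336 1.57 [ 0.41  0.54  1.41 -0.    1.19  0.41]
0.4873 0.336 -1.57 [ 0.41  0.54  1.41  0.    1.19 -2.74]
```

View pics/crop1.png

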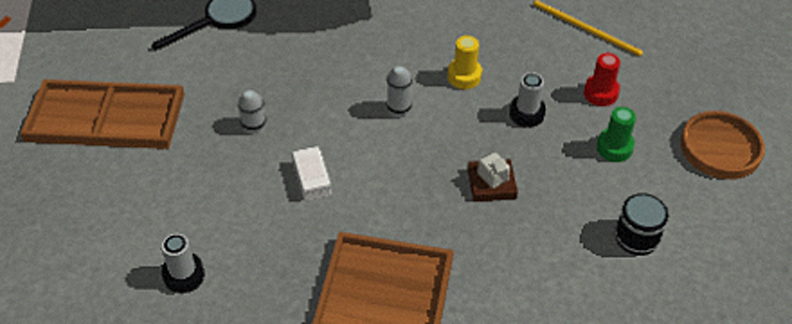

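The crop confirms the choice: steel objectives at crop (252,108) and (399,88), black-and-steel eyepieces at (529,98) and (181,262), and the loupe at (642,222). The yellow, red and green ones are the look-alikes. I'll pick the first objective with a wrist check on the way.

```bash
cat >> h.py <<'E'
Q=(Rot.from_euler('z',np.pi/2)*Rot.from_euler('x',np.pi)).as_quat()   # closing line along world x
OFF=.003; ZT=.15
def place_pt(c,deg,dx,dy):  # tray frame: y axis at angle deg
    a=np.radians(deg-90); return np.array(c)+[np.cos(a)*dx-np.sin(a)*dy,np.sin(a)*dx+np.cos(a)*dy]
def pick_place(name,xy,r,band,hg,opening,dst,first=False):
    env.command_gripper(opening,20)
    (env.reach if first else lambda p,q:env.move_l(p,rate=.3,orientation=q))([*xy,ZT],Q)
    p,w=wrist(); cv2.imwrite(f"pics/w_{name}.png",p[...,::-1]); w=w.reshape(-1,3)
    s=w[(np.hypot(*(w[:,:2]-xy).T)<r+.012)&(w[:,2]>band[0])&(w[:,2]<band[1])]
    c=circ(s[:,:2],r,np.array(xy)) if len(s)>50 else np.array(xy)
    print(name,"wrist",len(s),c.round(4),"was",xy)
    g=(c+xy)/2 if np.linalg.norm(c-xy)<.006 else np.array(xy)
    z=hg+OFF
    hit=env.move_l([*g,z],rate=.12,contact_N=8)
    if hit: print("CONTACT going down",env.read_ee_pos()); return False
    env.command_gripper(max(0,2*r-.01),20)
    print(" width",env.read_width(),"pad",env.read_finger_force())
    env.move_l([*g,ZT],rate=.2)
    if env.read_width()<2*r-.004: print("LOST",env.read_width()); return False
    env.move_l([*dst,ZT],rate=.25)
    env.move_l([*dst,z+.015],rate=.2)
    hit=env.move_l([*dst,z+.0055],rate=.03,contact_N=5)
    print(" placed contact",hit,np.round(env.read_ee_pos(),4),"width",env.read_width())
    env.command_gripper(opening); env.move_l([*dst,ZT],rate=.2)
    print(" t",env.read_time()); return True
SQ=lambda dx,dy:place_pt((.6668,-.0205),78.4,dx,dy)
LT=lambda dx,dy:place_pt((.4405,-.3167),86.5,dx,dy)
DISH=np.array([.4873,.3362])
E
python3 - <<'E'
from h import *
pick_place("obj1",[.4523,-.1575],.013,(.01,.036),.029,.044,SQ(0,-.023),True)
E
```

```text
obj1 wrist 303 [ 0.453  -0.1557] was [0.4523, -0.1575]
 width 0.025082844931638527 pad 20.00012624077499
 placed contact False [ 0.6622 -0.043   0.0375] width 0.025345369610872987
 t 8.2917
```

```bash
python3 - <<'E'
from h import *
ok=pick_place("obj2",[.4296,-.0028],.013,(.01,.046),.032,.044,SQ(0,.023))
ok=ok and pick_place("eyeA",[.4375,.1348],.0125,(.02,.05),.036,.044,LT(0,.0375))
ok=ok and pick_place("eyeB",[.6425,-.206],.0125,(.02,.05),.036,.044,LT(0,-.0375))
ok=ok and pick_place("loupe",[.6005,.226],.022,(.008,.038),.029,.066,DISH)
if ok: env.reach([.4,.25,.25],Q) 
for n in ("scene","side"):
    p,d=viewer.read_camera(n); np.savez(f"pics/{n}1.npz",p=p,d=d); cv2.imwrite(f"pics/{n}1.png",p[:,:,::-1])
print(env.read_time())
E
```

```text
obj2 wrist 456 [ 0.4302 -0.0015] was [0.4296, -0.0028]
 width 0.025062734033430848 pad 20.000154920853674
 placed contact True [0.6714 0.002  0.0403] width 0.0252610449494509
 t 15.0833
eyeA wrist 389 [0.4382 0.1359] was [0.4375, 0.1348]
 width 0.02437792476037333 pad 20.00002333894372
 placed contact False [ 0.4428 -0.2793  0.0445] width 0.02431258875089905
 t 22.6667
eyeB wrist 396 [ 0.6429 -0.2051] was [0.6425, -0.206]
 width 0.02477916748505989 pad 19.999974500387907
 placed contact False [ 0.4382 -0.3541  0.0446] width 0.024476192957700715
 t 29.4083
loupe wrist 456 [0.6011 0.2267] was [0.6005, 0.226]
 width 0.04327369943774776 pad 20.000121938064694
 placed contact False [0.4873 0.3362 0.0375] width 0.04362017067283156
 t 37.6167
38.3917
```

View pics/scene1.png

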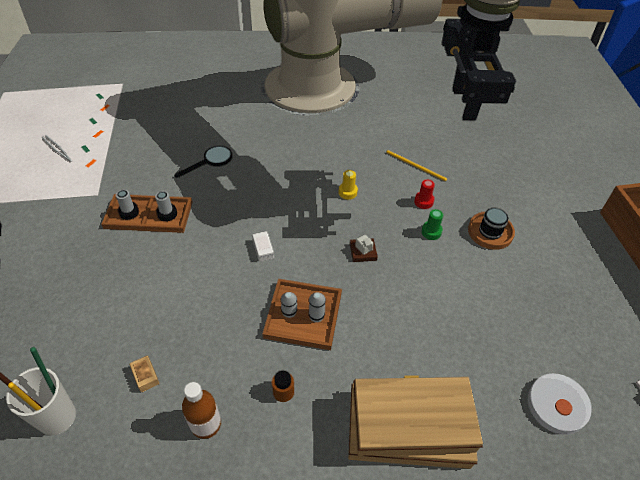

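View pics/side1.png

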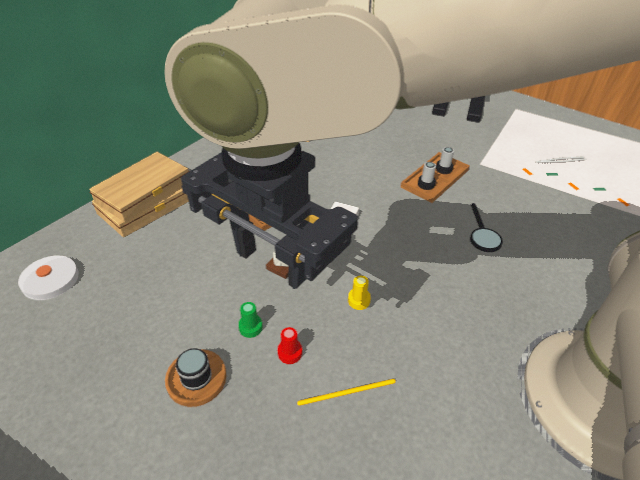

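```bash
python3 - <<'E'
from h import *
for n in ("scene","side"):
    z=np.load(f"pics/{n}1.npz"); w=cloud(n,z["p"],z["d"]).reshape(-1,3)
    for k,c0,r,a,b in [("o1",SQ(0,-.023),.013,.016,.04),("o2",SQ(0,.023),.013,.016,.05),("eA",LT(0,.0375),.0125,.026,.055),("eB",LT(0,-.0375),.0125,.026,.055),("loupe",DISH,.022,.018,.044)]:
        s=w[(np.hypot(*(w[:,:2]-c0).T)<r+.015)&(w[:,2]>a)&(w[:,2]<.08)]
        b_=s[s[:,2]<b]
        if len(s)>20: print(n,k,len(s),(circ(b_[:,:2],r,c0)-c0).round(4),"top",np.percentile(s[:,2],98).round(4))
E
```

```text
scene o1 324 [ 0.0004 -0.0007] top 0.0542
scene o2 397 [ 0.0006 -0.0007] top 0.0663
scene eA 253 [ 0.0011 -0.0012] top 0.0588
scene eB 257 [ 0.0015 -0.0007] top 0.0588
scene loupe 555 [ 0.     -0.0007] top 0.0499
side eA 199 [-0.0008 -0.0006] top 0.0592
side eB 189 [-0.001  -0.0002] top 0.0591
side loupe 1018 [0.0005 0.    ] top 0.0494
```

Both pictures show everything upright in its tray: objectives at (289,302) and (317,305), eyepieces at (127,204) and (165,206), and the loupe at (494,222). The measured tops are all about 5 mm higher than before, so each piece sits on its tray floor. The mineral (363,248) and lens case (263,245) haven't moved.

```bash
python3 -c "
from rig import env
print(env.sign_off())"
```

```text
the job is handed in; nothing more can be done
None
```

The job is handed in at about 38 s of the 128 s limit: both objectives, both eyepieces and the loupe stand upright on the floors of their trays, within about 2 mm of where I aimed, and the mineral specimen and lens case look unmoved in the final pictures.

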